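Show a freshly marked plate to the inspection camera

ROBOT

A 7-joint arm with a two-finger parallel gripper is mounted at the origin on the work surface. World frame = base frame: x ahead of the robot, y to its left, z up, the work surface at z = 0. Lengths are in m, angles in rad, forces in N, time in s.
With the tool pointing down it reaches from about 0.425 to 0.925 m from the base axis. Payload 6.8 kg.
Tool frame: the origin (TCP) lies midway between the tips of the shut fingers; the grasp point (between the pads) lies 19 mm behind it; z points along the fingers, y is the line along which they close (so a half turn about z gives the same grasp; the last joint's range is limited). The gripper opens to 85 mm and grips with 20 to 120 N. Pads are 22 mm wide; open, the fingers measure 114 mm over their backs; the gripper's body (76 mm by 85 mm) begins 54 mm behind the grasp point. The pads swing forward as they close: fully open they stand 13 mm farther back than shut.
Start: joints at [-1.457, 0.477, 0.022, 1.555, -0.011, 1.109, -0.083], TCP at [0.148, 0.658, 0.231] pointing down, gripper open.
Joint ranges: [-2.96, 2.96], [-0.34, 2.1], [-1.41, 1.46], [0.24, 2.44], [-1.37, 4.51], [0.17, 1.92], [-2.96, 2.96]. Speed limits (rad/s): [2.39, 2.39, 3.14, 3.14, 3.14, 3.14, 3.14].

INTERFACE

Orientations are given as a unit quaternion [w, x, y, z].
In Python, from station import bot, eyes, ticket gives the robot as it stands.
- The arm moves only by the shell command python3 -m crank 'ROWS' [FORCE]. ROWS is text: rows parted by semicolons, each of 7 numbers parted by spaces: the shift along the tool's x, y, z in units of 0.5 m (1.0 is 0.5 m), then the turn, a rotation vector about the tool's x, y, z in units of 180 degrees (1.0 is 180 degrees), then the closure, from 0 (fully open) to 1 (shut). A call has 1 to 20 rows; each row is the pose to reach, as a shift and turn from the pose commanded when the call began, along the tool's axes at that moment, turning the shorter way round; what a row does not reach only later rows make up. A row lasts 1/10 s, in which the tool goes at most 50 mm and 8.59 degrees, less where a joint would pass 70% of its speed; a pose out of reach is approached as far as the arm can. A call with a number of a shift or a turn outside -1 to 1 is refused whole. A call with a gripper value outside its range is refused whole. The fingers move at their own pace and stop on an object; FORCE is the grip in N (left out, the last holds). Time passes only in rows, so rows that repeat a pose let the fingers close. It gives the time, the measured TCP pose, the force, the opening and the grip force at its end, in the units of the state.
- bot.get_obs(): the state, without advancing time (a new reading comes with each control period).
- eyes.read_camera(name): name is "scene" or "top"; returns a dict with "image" (400x640x3 uint8, red, green, blue), "K" (3x3 intrinsics, pixels), "dist" ([k1, k2, p1, p2, k3] as OpenCV has them; the pictures are not rectified), "R" (3x3) and "t" (3): a world point X has camera coordinates R X + t. Camera axes: x right, y down, z forward; pixel columns grow to the right and rows downward; lengths in m; the calibration is good to about 2 mm. A picture is of the moment at which its call begins. There is no depth.
- ticket.hand_in(): hands the job in; it is judged then, once.
The state is a dict: "t": time; "q": joint angles; "joint_vel": joint speeds; "joint_torque": joint torques, N m; "eef_pos": TCP position; "tool_rot": TCP orientation; "contact_force": force on the tool from outside, world axes, zero at the start; "torque": the same for the moment, N m; "gripper_width": opening from 0.0 (shut) to 1.0 (fully open); "grasp_force": force on a finger pad.
Only numpy, scipy, OpenCV 4.12 (cv2) and the standard library are available. Lean on these libraries where they do the work, as an engineer would, in place of code of your own. Each camera call takes 0.05 s, during which the arm holds its last target. There are 200 camera calls.

TASK

Slide the marked metal plate out of the slotted marking fixture and all the way down into the pocket of the black carrier standing in its nest, and let go of it. Then grip the carrier, not the plate (it has a grip post for this), lift it out with the plate in it, and finish still holding it in the air in front of the inspection camera: the middle of the plate's bare, marked upper part on the lens axis about 11 cm from the glass, its face square to the tilted lens and its side edges not rolled in the picture. Do not bump the camera, and leave the other parts on the perforated board where they lie.

Things in the scene. Friction and masses are not known exactly. Their poses are not given: they have to be found in the camera images.
- plate_center (a point): Centre of the bare aluminium plate, 5 mm thick (x, normal to its broad faces), 50 mm wide (y), 90 mm high (z, up), about 60 g, dark marking on the upper part of both faces. It starts upright in the fixture's slot, the lower 20 mm hidden, 70 mm standing out, and is drawn straight up.
- plate_mark (a point): Middle of the plate's marked upper part, the point to show to the camera: 20 mm above the plate's centre, 25 mm below its top edge, mid-thickness. Plate axes. With the plate home in the carrier it lies in the carrier's frame at (0, 0, 71 mm).
- fixture: Fixed dark steel marking fixture, block 50 (x) by 80 (y) by 30 mm high on a 74 by 100 mm foot, with an upright slot along y in its top (20 mm deep, 6.5 mm wide, 56 mm long). Origin: centre of its underside, on the perforated aluminium board that covers the work area (board top 10 mm above the table).
- carrier: Loose black plastic carrier, 130 g. Origin: underside, below the pocket's middle. Block 19 (x) by 64 (y) by 46 mm high with an open-topped pocket 7 by 52 mm along y, 40 mm deep. At the block's +y end stands the grip post, 18 by 24 mm, 80 mm high. z up. Plate home: its underside is 6 mm above the carrier's, its top at 96 mm, 50 mm bare. The plate stays by its weight alone while the mouth is up.
- carrier_grip (a point): Point on the carrier's grip post where it is best pinched across its 18 mm thickness (carrier x): in the middle of the post, 62 mm above the underside (18 mm below the post's top), 44 mm from the pocket's middle along carrier +y. Carrier axes.
- carrier_mouth (a point): Middle of the mouth of the carrier's pocket, 46 mm above its underside, where the plate goes in (1 mm play all round; flared as a lead-in to 15 by 60 mm over the top 6 mm). With the plate home, the plate's centre is 5 mm above this point. Carrier axes.
- nest: Fixed shallow aluminium tray 40 (x) by 110 (y) mm in which the carrier stands, floor 4 mm above the board, rim 14 mm high, 1.5 mm play round the carrier; the carrier lifts straight out. Origin: underside, on the board, below the carrier's origin; same axes as the carrier at the start.
- cam: Fixed inspection camera stand: foot 110 by 120 mm and a 24 mm post carrying a white camera head with a black lens barrel, which looks towards the robot and 25 degrees downward. Origin: on the board, straight below the view point; foot and post stand 135 to 245 mm from there along its +x. Top of the head about 0.36 m above the table.
- lens (a point): Middle of the camera's lens glass (barrel 42 mm in diameter), about 0.277 m above the table. x points from the lens back into the camera, along the lens axis, away from what it looks at and 25 degrees upward; y is level; z is the picture's up direction.
- view_point (a point): Point in the air where the plate's mark must be held: on the lens axis 110 mm before the glass, 0.23 m above the table. Axes as the lens. The plate's x is to lie along this x and its y along this y, either way round; the plate's top then leans 25 degrees away from the camera, towards the robot.
- nut_big: Bystander: loose steel hexagon nut, 55 mm across flats, 29 mm high, on the board. Origin: underside centre.
- nut_small: Bystander: loose steel hexagon nut, 41 mm across flats, 21 mm high, on the board. Origin: underside centre.
- bush: Bystander: loose aluminium hexagon bush, 36 mm across flats, 34 mm high, on the board. Origin: underside centre.
- flange: Bystander: loose steel ring, 72 mm in diameter, 14 mm high, on the board. Origin: underside centre.
- wrench: Bystander: loose steel spanner lying on the board. Origin: underside.
Mind the look-alikes: they are no part of the job. Leave any yellow look-alike of the carrier alone.

How it is judged:
On the way:
1. the plate is fully home in the carrier's pocket, the carrier is standing in its nest, and the fingers have let go of the plate (z of plate_center in the frame of carrier between 0.047 and 0.054 m and x of plate_center in the frame of carrier between -0.004 and 0.004 m and y of plate_center in the frame of carrier between -0.004 and 0.004 m and horizontal distance between carrier and nest below 0.006 m and angle between carrier's own z axis and vertical below 0.1 rad and z of carrier in the frame of nest below 0.01 m and contact force between each of plate, carrier and the fingers below 0.3 N), for 0.2 s.
At the end, for the whole second after the job is handed in: Fingers hold the carrier, not the plate, still and clear of nest and camera, mouth up; plate home within 3 mm; its mark within 20 mm of the point 110 mm before the lens; plate normal and width within 0.16 rad of the lens axis and picture level (z of plate_center in the frame of carrier between 0.047 and 0.054 m and x of plate_center in the frame of carrier between -0.004 and 0.004 m and y of plate_center in the frame of carrier between -0.004 and 0.004 m and distance between plate_mark and view_point below 0.02 m and angle between the x axis of plate_mark and the x axis of view_point, either way round below 0.16 rad and angle between the y axis of plate_mark and the y axis of view_point, either way round below 0.16 rad and angle between carrier's own z axis and vertical below 0.8 rad and contact force between carrier and the fingers above 2 N and contact force between plate and the fingers below 0.3 N and contact force between carrier and cam below 0.1 N and contact force between carrier and nest below 0.1 N and linear speed of carrier below 0.03 m/s and angular speed of carrier below 0.3 rad/s); the arm keeps its last pose, push and grip.
It fails at once if the camera is bumped (over 2 N) (contact force between cam and the arm above 2 N or contact force between cam and the fingers above 2 N or contact force between cam and carrier above 2 N or contact force between cam and plate above 2 N).
It fails at once if a bystander is moved by more than 30 mm (distance of any of nut_big, nut_small, bush, flange, wrench from where it was at the start of the episode above 0.03 m).
It also fails if it takes over 64 s, if anything falls off the work surface, if the arm or the gripper's body presses on something with over 40 N, if the wrist force passes 120 N, or if a joint passes its speed limit or range.

## Working session

There is one attempt and no reset: what is moved stays moved. The work goes in short steps, Python scripts to look and compute and a shell command to move; the robot and the scene stay as the last step left them, time stands still between calls to the robot, and variables do not carry over. Pictures are saved under pics/ and viewed, at most 10 in all, crops included, and the job is handed in when it is done.

```bash
ls; mkdir -p pics; python3 - <<'E'
from station import bot, eyes
import cv2,numpy as np
o=bot.get_obs(); print(o)
for n in("scene","top"):
    c=eyes.read_camera(n); cv2.imwrite(f"pics/{n}0.png",c["image"][:,:,::-1]); np.savez(f"{n}0.npz",**c)
    print(n,c["K"].tolist(),c["dist"],c["R"].round(3).tolist(),c["t"], (-c["R"].T@c["t"]).round(3))
E
```

```text
pics
{'t': 0.0, 'q': array([-1.45709807,  0.47782064,  0.02232749,  1.55646852, -0.01149558,
        1.10928529, -0.0830852 ]), 'joint_vel': array([ 4.37607186e-04, -1.28741453e-03, -1.63058433e-03, -7.29636958e-05,
       -1.05832426e-03,  1.12107799e-03, -2.23407415e-04]), 'joint_torque': array([-2.09317623e-04, -5.96438742e+01,  1.60765104e+00, -2.81200022e+01,
        1.23702458e-02,  9.25536908e-03, -2.65579292e-07]), 'eef_pos': array([0.14836669, 0.65787873, 0.23030449]), 'tool_rot': array([-3.41763184e-05,  1.10647513e-01,  9.93859280e-01, -9.26253786e-04]), 'contact_force': array([-0.59448135,  0.07817781, -0.05964303]), 'torque': array([ 0.02186264,  0.02296012, -0.02651665]), 'grasp_force': 0.0, 'gripper_width': 0.9992473070435702}
scene [[419.2695053293097, 0.0, 316.3088017041248], [0.0, 419.2695053293097, 200.8513016525408], [0.0, 0.0, 1.0]] [0.03234787 0.         0.         0.         0.        ] [[0.278, 0.961, 0.007], [0.67, -0.189, -0.718], [-0.688, 0.204, -0.696]] [-0.04441629 -0.21355085  1.71912796] [ 1.338 -0.348  1.044]
top [[426.97015493290553, 0.0, 318.2072365547783], [0.0, 426.97015493290553, 197.10584119627794], [0.0, 0.0, 1.0]] [-0.11300991  0.          0.          0.          0.        ] [[0.007, -1.0, -0.0], [-0.999, -0.007, -0.052], [0.052, 0.001, -0.999]] [-0.09911143  0.46809353  1.51832459] [ 0.39  -0.097  1.54 ]
```

View pics/scene0.png

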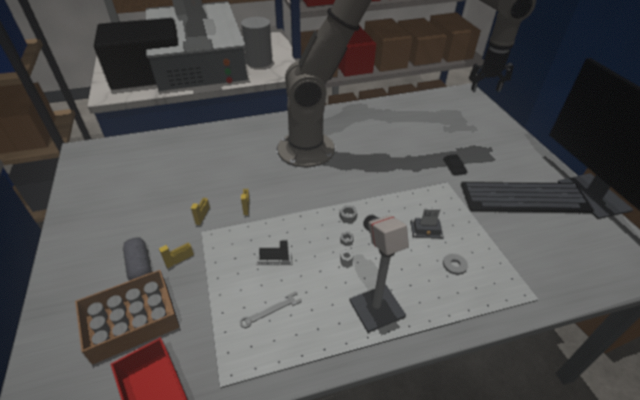

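View pics/top0.png

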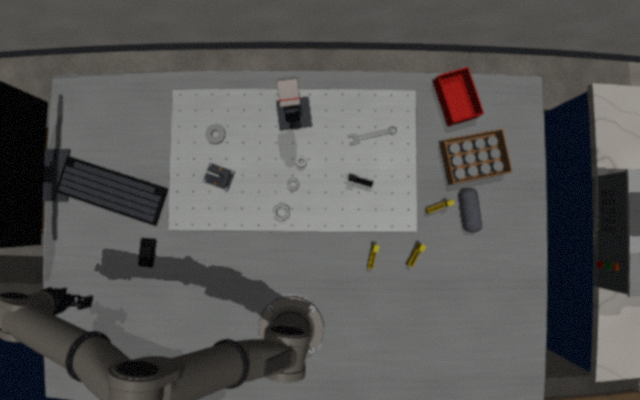

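Scene view: the black carrier is at (272,250), the dark fixture with the plate at (428,225) and the camera at (385,240). Top view: carrier (360,181), fixture (219,176), camera (291,105).
Things that could be mistaken for the carrier: yellow look-alikes at top (372,256), (415,255) and (438,207). For the plate's fixture: the phone at (147,252). By the description I choose the black part in the nest and the dark block with the plate, and check both in one crop.

```bash
python3 - <<'E'
import cv2,numpy as np
s=cv2.imread("pics/scene0.png");t=cv2.imread("pics/top0.png")
def cr(im,x,y,w=25,h=18): 
    c=im[y-h:y+h,x-w:x+w]; c=cv2.convertScaleAbs(c,alpha=1.3,beta=10); return cv2.resize(c,(400,288),interpolation=cv2.INTER_NEAREST)
cv2.imwrite("pics/crop0.png",np.vstack([np.hstack([cr(s,273,250),cr(s,428,224)]),np.hstack([cr(t,360,181),cr(t,219,176)])]))
E
```

```text
(no output)
```

View pics/crop0.png

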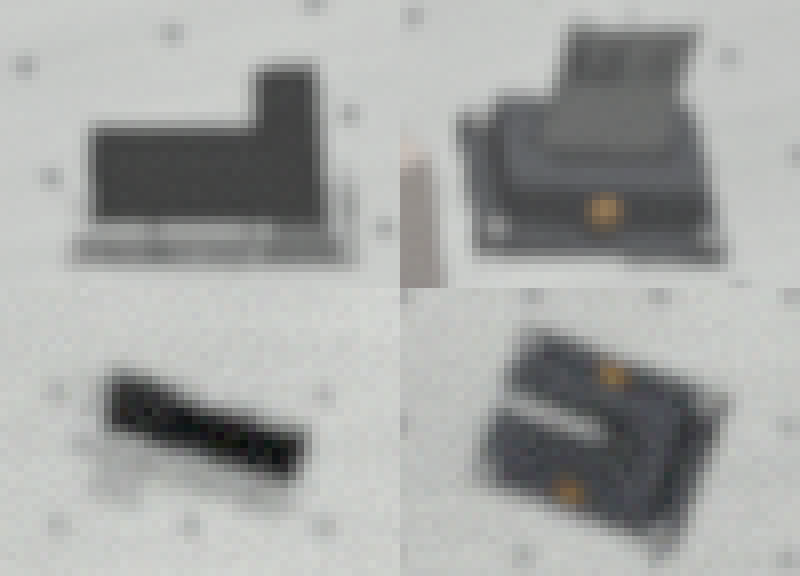

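The crop confirms both: black carrier with its post at the right end in the nest, and a bare plate standing in the dark fixture's slot. Next I look at the inspection camera.

```bash
python3 - <<'E'
import cv2,numpy as np
s=cv2.imread("pics/scene0.png");t=cv2.imread("pics/top0.png")
def cr(im,x,y,w,h,W,H): 
    c=im[y-h:y+h,x-w:x+w]; c=cv2.convertScaleAbs(c,alpha=1.5,beta=10); return cv2.resize(c,(W,H),interpolation=cv2.INTER_CUBIC)
cv2.imwrite("pics/crop1.png",np.hstack([cr(s,382,270,30,60,300,600),cr(t,292,105,24,34,424,600)]))
E
```

```text
(no output)
```

View pics/crop1.png

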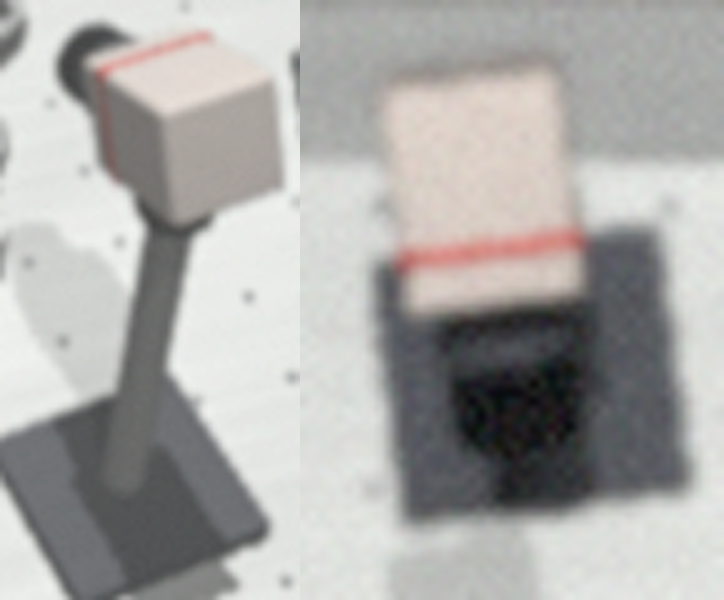

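The crop shows the camera head with its barrel pointing to image bottom-left (towards the robot), and the foot corners in top view at crop (405,520), (690,490), (660,228), (378,258). I now solve the poses from these corner picks.

```bash
cat > h.py <<'E'
import numpy as np,cv2
from scipy.optimize import least_squares
C={n:dict(np.load(f"{n}0.npz")) for n in("scene","top")}
def proj(n,X):
    c=C[n]; return cv2.projectPoints(np.float64(X).reshape(-1,3),cv2.Rodrigues(c["R"])[0],c["t"],c["K"],c["dist"])[0][:,0]
def ray(n,uv,z):
    c=C[n]; p=cv2.undistortPoints(np.float64([[uv]]),c["K"],c["dist"])[0,0]
    d=c["R"].T@np.r_[p,1]; o=-c["R"].T@c["t"]; return o+d*(z-o[2])/d[2]
def place(p,L):
    c,s=np.cos(p[2]),np.sin(p[2]); L=np.array(L,float).reshape(-1,3)
    return np.c_[p[0]+c*L[:,0]-s*L[:,1],p[1]+s*L[:,0]+c*L[:,1],L[:,2]]
E
python3 - <<'E'
from h import *
sc=lambda u,v:(248+u/8-.5,232+v/8-.5); tc=lambda u,v:(335+u/8-.5,163+(v-288)/8-.5)
sf=lambda u,v:(403+(u-400)/8-.5,206+v/8-.5); tf=lambda u,v:(194+(u-400)/8-.5,158+(v-288)/8-.5)
b=.014
P=[("scene",sc(90,125),(-.0095,-.032,.046+b)),("scene",sc(255,68),(-.009,.032,.08+b)),("scene",sc(318,68),(-.009,.056,.08+b)),
("top",tc(115,370),(.009,.056,.08+b)),("top",tc(105,425),(-.009,.056,.08+b)),("top",tc(308,432),(.0095,-.032,.046+b)),("top",tc(290,480),(-.0095,-.032,.046+b))]
def f(p): return np.concatenate([proj(n,place(p,L))[0]-uv for n,uv,L in P])
r=least_squares(f,[.5,-.25,-.3]); print("carrier",r.x.round(4),r.fun.reshape(-1,2).round(2).tolist())
def F(p):
    q=[]
    fz,H=p[3],p[4]
    for n,uv,L in [("top",tf(730,395),(.037,-.05,fz)),("top",tf(665,557),(-.037,-.05,fz)),("scene",sf(458,118),(-.037,-.05,fz)),("scene",sf(475,250),(.037,-.05,fz)),("scene",sf(722,265),(.037,.05,fz)),
     ("scene",sf(568,28),(-.0025,-.025,H+.07)),("scene",sf(697,30),(-.0025,.025,H+.07)),("scene",sf(548,155),(.0025,-.025,H)),("scene",sf(683,155),(.0025,.025,H))]:
        q.append(proj(n,place(p,L))[0]-uv)
    return np.concatenate(q)
r=least_squares(F,[.5,.25,-.3,.015,.045]); print("fix",r.x.round(4),r.fun.reshape(-1,2).round(2).tolist())
p=r.x; print("top proj of plate top corners (crop)",[( (u-194+.5)*8+400,(v-158+.5)*8+288) for u,v in proj("top",place(p,[(.0025,.025,p[4]+.07),(.0025,-.025,p[4]+.07),(-.0025,.025,p[4]+.07),(-.0025,-.025,p[4]+.07),(-.0025,-.025,p[4])])).tolist()])
ca=[(105,520),(390,490),(362,228),(78,258)]; W=np.array([ray("top",(268+u/8.83-.5,71+v/8.82-.5),.02) for u,v in ca]); print(W.round(4))
c=W.mean(0); ax=(W[2]+W[3]-W[0]-W[1])[:2]; ax/=np.linalg.norm(ax); ay=(W[0]+W[3]-W[1]-W[2])[:2]
o=c[:2]-.19*ax; print("cam origin",o,"yaw",np.arctan2(ax[1],ax[0]),np.arctan2(-ay[0],ay[1]), "lens",o+ax*.1*1.0)
l=np.r_[o+ax*.11*np.cos(np.radians(25)),.277]; print("lens px scene",proj("scene",l),"top",proj("top",l))
E
```

```text
carrier [ 0.5253 -0.2534 -0.2616] [[0.21, -1.01], [0.16, -1.36], [0.36, -1.46], [0.5, -0.06], [0.37, -1.86], [0.03, -0.19], [0.88, -0.96]]
fix [ 0.5434  0.2695 -0.3559  0.0067  0.0315] [[-0.71, 0.43], [0.01, -0.78], [0.47, 0.19], [0.31, 0.18], [0.6, 0.21], [0.49, -0.66], [0.4, -0.0], [-0.8, -0.4], [-2.18, 0.51]]
top proj of plate top corners (crop) [(489.87470272435667, 387.45613424767066), (597.2558171782302, 428.4596458712663), (485.598723539041, 398.36348852978244), (592.9826697275166, 439.4014217485642), (629.6719482040994, 455.0600964641003)]
[[ 0.7119  0.0457  0.02  ]
 [ 0.7249 -0.0707  0.02  ]
 [ 0.8347 -0.0583  0.02  ]
 [ 0.8216  0.0585  0.02  ]]
cam origin [ 0.58452334 -0.02791548] yaw 0.11441881828381081 0.1112842752976535 lens [ 0.68386947 -0.01649854]
lens px scene [[368.74779767 220.35080378]] top [[292.19287169 120.9297318 ]]
```

```bash
python3 - <<'E'
from h import *
sc=lambda u,v:(248+u/8-.5,232+v/8-.5); tc=lambda u,v:(335+u/8-.5,163+(v-288)/8-.5)
sf=lambda u,v:(403+(u-400)/8-.5,206+v/8-.5); tf=lambda u,v:(194+(u-400)/8-.5,158+(v-288)/8-.5)
print("fix ctr from orange",ray("top",tf(591.5,432.5),.04))
def ya(n,a,b,z):
    d=ray(n,b,z)-ray(n,a,z); return np.arctan2(-d[0],d[1]),np.linalg.norm(d), (ray(n,a,z)+ray(n,b,z))/2
print("carrier block edge",ya("scene",sc(90,125),sc(255,125),.06))
print("post top edge",ya("scene",sc(255,68),sc(318,68),.094))
print("nest",ya("scene",sc(70,265),sc(355,265),.01))
print("plate top edge",ya("scene",sf(568,28),sf(697,30),.11))
print("plate base edge",ya("scene",sf(548,155),sf(683,155),.04))
t=cv2.imread("pics/top0.png"); m=(cv2.resize(t[163:199,335:385],None,fx=8,fy=8,interpolation=cv2.INTER_CUBIC).max(2)<60).astype(np.uint8)
k=max(cv2.findContours(m,0,2)[0],key=cv2.contourArea); bx=cv2.boxPoints(cv2.minAreaRect(k)); print(bx.round(0).tolist())
for q in bx: print(ray("top",(335+(q[0]+.5)/8-.5,163+(q[1]+.5)/8-.5),.07).round(4))
# board corners in both views as a check of bias
for n in("scene","top"):
    print(n,proj(n,[(0.14837,.65788,.23)]))
E
```

```text
fix ctr from orange [0.54156113 0.26240621 0.04      ]
carrier block edge (np.float64(-0.27733760320936035), np.float64(0.06221464160248664), array([ 0.52002978, -0.25328547,  0.06      ]))
post top edge (np.float64(-0.27673648158656355), np.float64(0.02332892746833589), array([ 0.53309386, -0.21055906,  0.094     ]))
nest (np.float64(-0.27796654553462674), np.float64(0.10874302117462192), array([ 0.55035154, -0.24751486,  0.01      ]))
plate top edge (np.float64(-0.2966936692220305), np.float64(0.050249090802530365), array([0.54926948, 0.26280759, 0.11      ]))
plate base edge (np.float64(-0.27434998732441374), np.float64(0.054700101613284924), array([0.5535523 , 0.26825883, 0.04      ]))
[[103.0, 134.0], [119.0, 88.0], [303.0, 152.0], [287.0, 198.0]]
[ 0.528  -0.1967  0.07  ]
[ 0.5482 -0.2037  0.07  ]
[ 0.5208 -0.2835  0.07  ]
[ 0.5006 -0.2765  0.07  ]
scene [[483.58782977  93.74288045]]
top [[ 80.36231016 292.6465312 ]]
```

```bash
cat >> h.py <<'E'
from scipy.spatial.transform import Rotation as Ro
def now():
    from station import bot
    o=bot.get_obs(); q=o["tool_rot"]; return o,np.array(o["eef_pos"]),Ro.from_quat(np.r_[q[1:],q[0]])
def down(a): # tool down, tool y at world angle a
    y=np.array([np.cos(a),np.sin(a),0]); z=np.array([0,0,-1.]); return Ro.from_matrix(np.c_[np.cross(y,z),y,z])
def row(p,R):
    o,p0,R0=now(); print("row",(R0.inv().apply(np.array(p)-p0)/.5).round(4),((R0.inv()*R).as_rotvec()/np.pi).round(4))
E
python3 -c "
from h import *
row([.546,.2625,.20],down(-.33)); row([.546,.2625,.20],down(np.pi-.33))"
```

```text
row [-0.9497 -0.5965  0.062 ] [-4.000e-04  5.000e-04  5.345e-01]
row [-0.9497 -0.5965  0.062 ] [-5.000e-04 -4.000e-04 -4.655e-01]
```

```bash
python3 -m crank '-0.9497 -0.5965 0.062 0 0 0.5345 0;-0.9497 -0.5965 0.062 0 0 0.5345 0;-0.9497 -0.5965 0.062 0 0 0.5345 0;-0.9497 -0.5965 0.062 0 0 0.5345 0;-0.9497 -0.5965 0.062 0 0 0.5345 0;-0.9497 -0.5965 0.062 0 0 0.5345 0;-0.9497 -0.5965 0.062 0 0 0.5345 0;-0.9497 -0.5965 0.062 0 0 0.5345 0;-0.9497 -0.5965 0.062 0 0 0.5345 0;-0.9497 -0.5965 0.062 0 0 0.5345 0;-0.9497 -0.5965 0.062 0 0 0.5345 0;-0.9497 -0.5965 0.062 0 0 0.5345 0;-0.9497 -0.5965 0.062 0 0 0.5345 0;-0.9497 -0.5965 0.062 0 0 0.5345 0;-0.9497 -0.5965 0.062 0 0 0.5345 0;-0.9497 -0.5965 0.062 0 0 0.5345 0;-0.9497 -0.5965 0.062 0 0 0.5345 0;-0.9497 -0.5965 0.062 0 0 0.5345 0' 40
cat >> h.py <<'E'
def look(name,boxes,W=400,H=300):
    from station import eyes
    t=[]
    for n,x,y,w,h in boxes:
        c=eyes.read_camera(n)["image"][:,:,::-1]; cv2.imwrite(f"pics/{name}_{n}_full.png",c)
        t.append(cv2.resize(cv2.convertScaleAbs(c[y-h:y+h,x-w:x+w],alpha=1.4,beta=10),(W,H),interpolation=cv2.INTER_CUBIC))
    cv2.imwrite(f"pics/{name}.png",np.hstack(t))
E
python3 - <<'E'
from h import *
o,p,R=now(); print(o["t"],o["q"].round(3),p,R.as_matrix().round(3).tolist())
for n in C: print(n,proj(n,[p]), proj(n,place([p[0],p[1],-.33],[(.0425,0,p[2]-.013),(-.0425,0,p[2]-.013)])))
look("g1",[("scene",428,210,40,50),("top",216,170,40,50)],W=400,H=500)
E
```

```text
t: 1.9
eef_pos: [0.5457, 0.2637, 0.2004]
tool_rot: [-0.0, 0.813, 0.582, 0.0]
contact_force: [-0.1, -0.2, -0.9]
gripper_width: 1.004
grasp_force: 0.0
1.9 [-0.94   0.429  0.515  1.786 -0.248  0.991 -0.657] [0.54568807 0.26372115 0.20038167] [[0.323, 0.946, -0.0], [0.946, -0.323, 0.0], [0.0, -0.0, -1.0]]
scene [[437.27233362 186.98470888]] [[438.64507879 199.96447475]
 [434.21251004 180.85648499]]
top [[205.26508745 169.14105198]] [[210.84943305 157.19383002]
 [201.81404587 182.07071645]]
```

View pics/g1.png

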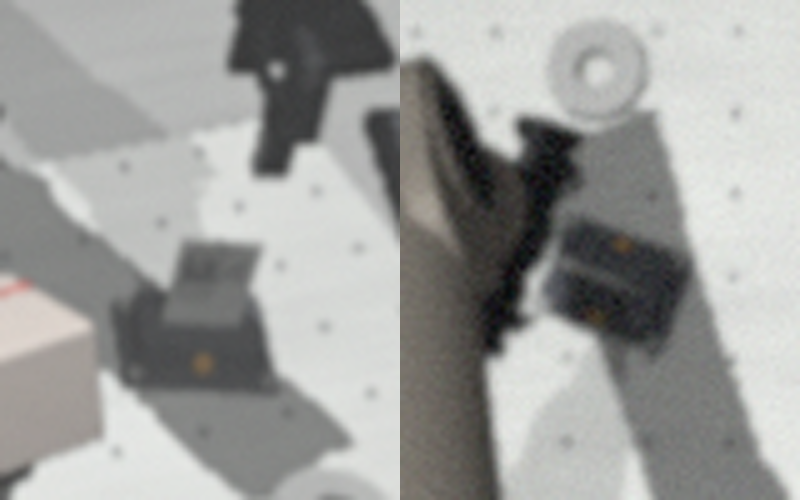

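Scene crop: open fingers at about (272,172) of the crop, above the plate's top edge at (180–260,243). Top crop: the fixture is partly under the arm and the fingers straddle the slot line. I descend open, then close in steps and watch the side force.

```bash
python3 -m crank '0 0 0.1 0 0 0 0;0 0 0.18 0 0 0 0;0 0 0.257 0 0 0 0;0 0 0.257 0 0 0 0;0 0 0.257 0 0 0 0.4;0 0 0.257 0 0 0 0.6;0 0 0.257 0 0 0 0.6;0 0 0.257 0 0 0 0.6;0 0 0.257 0 0 0 0.6' 20
python3 -m crank '0 0 0 0 0 0 0.7;0 0 0 0 0 0 0.7;0 0 0 0 0 0 0.7'
python3 -m crank '0 0 0 0 0 0 0.76;0 0 0 0 0 0 0.76;0 0 0 0 0 0 0.76'
```

```text
t: 2.9
eef_pos: [0.5465, 0.2634, 0.0728]
tool_rot: [-0.0, 0.814, 0.581, 0.001]
contact_force: [-0.5, 0.4, -0.6]
gripper_width: 0.398
grasp_force: 0.0
t: 3.2
eef_pos: [0.5461, 0.2631, 0.0718]
tool_rot: [-0.0, 0.814, 0.581, -0.0]
contact_force: [0.0, 0.1, 0.4]
gripper_width: 0.296
grasp_force: 0.0
t: 3.5
eef_pos: [0.5461, 0.2631, 0.0718]
tool_rot: [-0.0, 0.814, 0.581, -0.0]
contact_force: [-0.3, 0.5, -0.1]
gripper_width: 0.241
grasp_force: 0.0
```

```bash
python3 -m crank '0 0 0 0 0 0 0.81;0 0 0 0 0 0 0.81;0 0 0 0 0 0 0.81'
python3 -m crank '0 0 0 0 0 0 0.85;0 0 0 0 0 0 0.85;0 0 0 0 0 0 0.85'
python3 -m crank '0 0 0 0 0 0 0.89;0 0 0 0 0 0 0.89;0 0 0 0 0 0 0.89'
```

```text
t: 3.8
eef_pos: [0.5461, 0.263, 0.0718]
tool_rot: [-0.0, 0.814, 0.581, -0.0]
contact_force: [0.7, 0.8, 0.7]
gripper_width: 0.19
grasp_force: 0.0
t: 4.1
eef_pos: [0.546, 0.2631, 0.0718]
tool_rot: [-0.0, 0.814, 0.581, -0.0]
contact_force: [-0.4, 0.5, 0.9]
gripper_width: 0.15
grasp_force: 0.0
t: 4.4
eef_pos: [0.5461, 0.2631, 0.0718]
tool_rot: [-0.0, 0.814, 0.581, 0.0]
contact_force: [-0.2, 0.1, -0.1]
gripper_width: 0.109
grasp_force: 0.0
```

```bash
python3 -m crank '0 0 0 0 0 0 0.92;0 0 0 0 0 0 0.92;0 0 0 0 0 0 0.92' 20
python3 -m crank '0 0 0 0 0 0 1;0 0 0 0 0 0 1;0 0 0 0 0 0 1;0 0 0 0 0 0 1' 20
```

```text
t: 4.7
eef_pos: [0.5461, 0.2631, 0.0718]
tool_rot: [-0.0, 0.814, 0.581, 0.0]
contact_force: [-0.0, -0.0, 0.1]
gripper_width: 0.078
grasp_force: 0.0
t: 5.1
eef_pos: [0.5451, 0.2635, 0.0717]
tool_rot: [-0.001, 0.814, 0.581, -0.001]
contact_force: [-5.0, 1.1, 3.8]
gripper_width: 0.054
grasp_force: 20.1
```

```bash
python3 -m crank '0 0 -0.01 0 0 0 1;0 0 -0.025 0 0 0 1;0 0 -0.04 0 0 0 1;0 0 -0.06 0 0 0 1;0 0 -0.1 0 0 0 1;0 0 -0.16 0 0 0 1;0 0 -0.24 0 0 0 1;0 0 -0.28 0 0 0 1;0 0 -0.28 0 0 0 1' 30
python3 -c "
from h import *
row([.525,-.2536,.205],down(-.30)); print(now()[0]['q'])"
```

```text
t: 6.0
eef_pos: [0.5499, 0.2634, 0.2169]
tool_rot: [0.001, 0.814, 0.581, 0.005]
contact_force: [-0.4, 0.5, -1.2]
gripper_width: 0.059
grasp_force: 31.1
row [-0.994   0.2893  0.0187] [ 0.0023 -0.0023 -0.01  ]
[-0.94850222  0.41276232  0.52903977  1.76937549 -0.24091351  1.01350516
 -0.66121922]
```

```bash
python3 -m crank '-0.54 0.04 0.01 0 0 -0.005 1;-0.54 0.04 0.01 0 0 -0.005 1;-0.54 0.04 0.01 0 0 -0.005 1;-0.54 0.04 0.01 0 0 -0.005 1;-0.54 0.04 0.01 0 0 -0.005 1;-0.54 0.04 0.01 0 0 -0.005 1;-0.99 0.284 0.02 0 0 -0.0095 1;-0.99 0.284 0.02 0 0 -0.0095 1;-0.99 0.284 0.02 0 0 -0.0095 1;-0.99 0.284 0.02 0 0 -0.0095 1;-0.99 0.284 0.02 0 0 -0.0095 1;-0.99 0.284 0.02 0 0 -0.0095 1;-0.99 0.284 0.02 0 0 -0.0095 1;-0.99 0.284 0.02 0 0 -0.0095 1;-0.99 0.284 0.02 0 0 -0.0095 1;-0.99 0.284 0.02 0 0 -0.0095 1;-0.99 0.284 0.02 0 0 -0.0095 1' 30
python3 - <<'E'
from h import *
o,p,R=now(); print(o["t"],o["q"].round(3),p,R.as_matrix().round(3).tolist(),o["grasp_force"]); row([.525,-.2536,.205],down(-.30))
E
```

```text
t: 7.7
eef_pos: [0.5202, -0.2501, 0.2019]
tool_rot: [-0.0, 0.804, 0.594, 0.0]
contact_force: [0.6, 0.5, -0.8]
gripper_width: 0.056
grasp_force: 31.0
7.7 [-0.187  0.41   0.688  1.86  -0.31   0.98   0.337] [ 0.52020408 -0.25006292  0.20188592] [[0.294, 0.956, 0.0], [0.956, -0.294, 0.0], [0.0, 0.0, -1.0]] 31.043869256973267
row [-0.0039  0.0112 -0.0062] [ 0.     -0.0002  0.0005]
```

```bash
python3 -m crank '-0.004 0.011 0.05 0 0 0 1;-0.004 0.011 0.086 0 0 0 1;-0.004 0.011 0.086 0 0 0 1;-0.004 0.011 0.086 0 0 0 1;-0.004 0.011 0.086 0 0 0 1'
python3 - <<'E'
from h import *
o,p,R=now(); print(p)
look("c1",[("scene",273,238,25,31),("top",355,181,25,31)],W=400,H=496)
E
```

```text
t: 8.2
eef_pos: [0.5252, -0.255, 0.1599]
tool_rot: [0.001, 0.805, 0.593, 0.0]
contact_force: [0.8, -0.2, -0.5]
gripper_width: 0.053
grasp_force: 31.1
[ 0.52518808 -0.25499535  0.15989393]
```

View pics/c1.png

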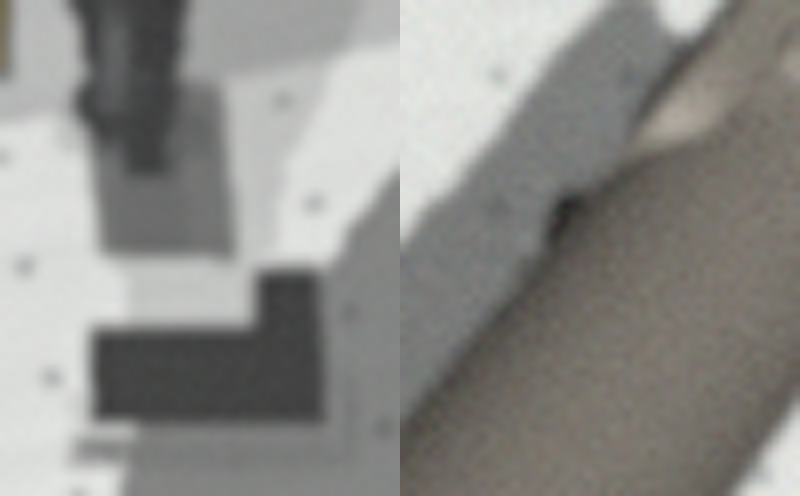

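Scene crop: the held plate's bottom edge runs (100,255)–(236,255). Below it, the block's upper rear edge runs (92,330)–(255,328). The top view is hidden by the arm, so I compare the two by rays in the scene view.

```bash
python3 - <<'E'
from h import *
g=lambda u,v:np.array((248+u/8-.5,207+v/8-.5))
o,p,R=now()
for zb in(.106,.108,.110):
    a,b=ray("scene",g(100,255),zb),ray("scene",g(236,255),zb); d=b-a; yaw=np.arctan2(-d[0],d[1]); m=(a+b)/2-.0025*np.array([np.cos(yaw),np.sin(yaw),0]); print("plate",m.round(4),yaw.round(3),np.linalg.norm(d))
a,b=ray("scene",g(92,330),.06),ray("scene",g(255,328),.06); d=b-a; yaw=np.arctan2(-d[0],d[1]); c=(a+b)/2+.0095*np.array([np.cos(yaw),np.sin(yaw),0]); print("carrier",c.round(4),yaw,np.linalg.norm(d))
print("plate vs tool",m-p); dd=(c-m)[:2]; ya=-.3; print("move along carrier x,y:",dd@[np.cos(ya),np.sin(ya)],dd@[-np.sin(ya),np.cos(ya)])
E
```

```text
plate [ 0.5229 -0.252   0.106 ] -0.277 0.049846355401660505
plate [ 0.5246 -0.2522  0.108 ] -0.277 0.04974009007681596
plate [ 0.5263 -0.2524  0.11  ] -0.277 0.04963382475197141
carrier [ 0.5312 -0.2558  0.06  ] -0.26152367477523825 0.06132637267273165
plate vs tool [ 0.00118421  0.00253747 -0.04984679]
move along carrier x,y: 0.005642467470065801 -0.0017470861100830801
```

```bash
python3 - <<'E'
from h import *
o,p,R=now()
f=lambda X:[((u-248+.5)*8,(v-207+.5)*8) for u,v in proj("scene",X)]
pp=[p[0],p[1],-.30]
print("tips",np.round(f(place(pp,[(.0025,0,p[2]),(.015,0,p[2]),(.015,-.011,p[2]),(.015,.011,p[2])])),0).tolist())
for zb in(.100,.104,.108): print(zb,np.round(f(place(pp,[(.0025,-.025,zb),(.0025,.025,zb),(-.0025,.025,zb+.09),(-.0025,-.025,zb+.09)])),0).tolist())
P=[("scene",(248+u/8-.5,232+v/8-.5),L) for u,v,L in[(90,125,(-.0095,-.032,.046)),(255,68,(-.009,.032,.08)),(318,68,(-.009,.056,.08))]]+[("top",(335+(u+.5)/8-.5,163+(v+.5)/8-.5),L) for u,v,L in [(119,88,(.009,.056,.08)),(103,134,(-.009,.056,.08)),(303,152,(.0095,-.032,.046)),(287,198,(-.0095,-.032,.046))]]
for w in("both","scene","top"):
    Q=[q for q in P if w in("both",q[0])]
    if w=="both": F=lambda x:np.concatenate([proj(n,place(x,[np.add(L,(0,0,x[3]))]))[0]-uv for n,uv,L in Q]); r=least_squares(F,[.52,-.25,-.3,.014])
    else: F=lambda x:np.concatenate([proj(n,place(x,[np.add(L,(0,0,.014))]))[0]-uv for n,uv,L in Q]); r=least_squares(F,[.52,-.25,-.3])
    print(w,r.x.round(4),r.fun.reshape(-1,2).round(2).tolist())
E
```

```text
tips [[150.0, 162.0], [146.0, 188.0], [115.0, 188.0], [177.0, 189.0]]
0.1 [[94.0, 271.0], [230.0, 273.0], [216.0, 95.0], [74.0, 92.0]]
0.104 [[93.0, 264.0], [230.0, 266.0], [216.0, 87.0], [72.0, 84.0]]
0.108 [[93.0, 256.0], [229.0, 259.0], [215.0, 79.0], [71.0, 76.0]]
both [ 0.5211 -0.2532 -0.2795  0.0037] [[0.4, -0.01], [0.15, 0.01], [0.29, 0.03], [-0.22, 0.4], [0.32, -0.33], [0.16, 0.36], [0.68, -0.21]]
scene [ 0.5295 -0.2553 -0.2823] [[-0.05, -0.0], [-0.09, -0.02], [0.14, 0.02]]
top [ 0.5203 -0.2514 -0.2842] [[-0.51, 0.25], [0.0, -0.46], [0.02, 0.38], [0.5, -0.16]]
```

```bash
python3 -m crank '-0.0035 0.004 0.02 0 0 0 1;-0.0035 0.004 0.05 0 0 0 1;-0.0035 0.004 0.072 0 0 0 1;-0.0035 0.004 0.072 0 0 0 1;-0.0035 0.004 0.072 0 0 0 1'
python3 - <<'E'
from h import *
o,p,R=now(); print(p)
look("c2",[("scene",273,240,25,25),("top",355,181,25,25)],W=400,H=400)
im=cv2.imread("pics/c2_scene_full.png"); cv2.imwrite("pics/c2b.png",cv2.resize(cv2.convertScaleAbs(im[215:265,248:298],alpha=2.2,beta=0),(600,600),interpolation=cv2.INTER_CUBIC))
E
```

```text
t: 8.8
eef_pos: [0.5255, -0.257, 0.1221]
tool_rot: [-0.0, 0.805, 0.593, -0.001]
contact_force: [0.2, 0.4, -0.5]
gripper_width: 0.053
grasp_force: 31.1
[ 0.52554319 -0.25703132  0.12212851]
```

View pics/c2b.png

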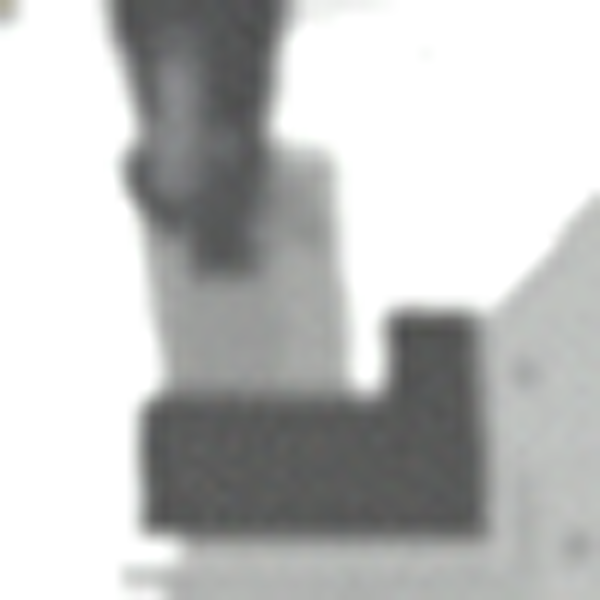

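The enlarged scene crop shows the plate's bottom edge at (165–350, 395), just above the block's rear edge (143–390, 397). It is centred along y but about 2–3 mm short in carrier x. I correct that and lower in small guarded steps.

```bash
python3 -m crank '0 0.005 0.004 0 0 0 1;0 0.005 0.008 0 0 0 1;0 0.005 0.012 0 0 0 1;0 0.005 0.016 0 0 0 1;0 0.005 0.016 0 0 0 1'
python3 -m crank '0 0 0.004 0 0 0 1;0 0 0.008 0 0 0 1;0 0 0.008 0 0 0 1'
python3 -m crank '0 0 0.004 0 0 0 1;0 0 0.008 0 0 0 1;0 0 0.008 0 0 0 1'
```

```text
t: 9.4
eef_pos: [0.5281, -0.2576, 0.1144]
tool_rot: [-0.0, 0.805, 0.593, -0.0]
contact_force: [0.3, 0.6, -0.2]
gripper_width: 0.055
grasp_force: 31.1
t: 9.7
eef_pos: [0.5282, -0.2577, 0.1105]
tool_rot: [-0.0, 0.805, 0.593, -0.0]
contact_force: [-0.7, 0.7, -0.4]
gripper_width: 0.054
grasp_force: 31.1
t: 10.0
eef_pos: [0.5281, -0.2577, 0.1065]
tool_rot: [-0.0, 0.805, 0.593, -0.0]
contact_force: [0.3, 0.8, -0.2]
gripper_width: 0.051
grasp_force: 31.1
```

```bash
for i in 1 2 3 ; do echo; done; python3 -m crank '0 0 0.004 0 0 0 1;0 0 0.008 0 0 0 1;0 0 0.008 0 0 0 1'
python3 -m crank '0 0 0.004 0 0 0 1;0 0 0.004 0 0 0 1'
python3 -m crank '0 0 0.004 0 0 0 1;0 0 0.004 0 0 0 1'
```

```text
t: 10.3
eef_pos: [0.5281, -0.2576, 0.1024]
tool_rot: [-0.0, 0.805, 0.593, -0.0]
contact_force: [-0.5, 0.0, -0.5]
gripper_width: 0.055
grasp_force: 31.1
t: 10.5
eef_pos: [0.5282, -0.2577, 0.1005]
tool_rot: [-0.0, 0.805, 0.593, -0.0]
contact_force: [-0.1, -0.6, -0.2]
gripper_width: 0.053
grasp_force: 31.1
t: 10.7
eef_pos: [0.5282, -0.2577, 0.0985]
tool_rot: [-0.0, 0.805, 0.593, -0.0]
contact_force: [0.1, -0.6, -0.7]
gripper_width: 0.052
grasp_force: 31.1
```

```bash
python3 - <<'E'
from station import eyes
import cv2
c=eyes.read_camera("scene")["image"]; cv2.imwrite("pics/c3.png",c[:,:,::-1])
for u in (258,264,270,274): print(u,c[232:264,u].max(1).tolist())
E
```

```text
258 [136, 134, 127, 113, 104, 107, 123, 137, 142, 143, 144, 147, 150, 152, 152, 145, 138, 133, 130, 130, 129, 131, 131, 131, 129, 128, 128, 133, 136, 124, 103, 102]
264 [61, 58, 56, 57, 54, 52, 46, 45, 49, 54, 58, 62, 68, 72, 71, 72, 73, 73, 73, 66, 53, 44, 42, 42, 42, 41, 42, 53, 75, 84, 82, 81]
270 [58, 52, 51, 51, 53, 52, 54, 57, 61, 61, 61, 65, 69, 71, 73, 71, 72, 72, 71, 64, 53, 43, 42, 41, 42, 41, 43, 52, 74, 84, 83, 83]
274 [118, 103, 87, 78, 76, 71, 70, 69, 70, 73, 76, 76, 77, 78, 77, 77, 78, 78, 77, 71, 57, 45, 41, 42, 42, 41, 42, 54, 74, 84, 83, 82]
```

Column profile: the plate ends at row 251.5 on the dark front wall, which is where the pocket's front edge should be, so it is in the pocket. I keep lowering.

```bash
python3 -m crank '0 0 0.006 0 0 0 1;0 0 0.012 0 0 0 1;0 0 0.018 0 0 0 1;0 0 0.018 0 0 0 1'
python3 -m crank '0 0 0.006 0 0 0 1;0 0 0.012 0 0 0 1;0 0 0.018 0 0 0 1;0 0 0.018 0 0 0 1'
python3 -m crank '0 0 0.004 0 0 0 1;0 0 0.008 0 0 0 1;0 0 0.012 0 0 0 1;0 0 0.012 0 0 0 1'
```

```text
t: 11.15
eef_pos: [0.528, -0.2576, 0.0892]
tool_rot: [-0.0, 0.805, 0.593, -0.0]
contact_force: [-0.2, 0.3, -1.9]
gripper_width: 0.058
grasp_force: 31.1
t: 11.55
eef_pos: [0.528, -0.2576, 0.0802]
tool_rot: [-0.0, 0.805, 0.593, -0.0]
contact_force: [-0.9, -0.7, -0.3]
gripper_width: 0.054
grasp_force: 31.0
t: 11.95
eef_pos: [0.5283, -0.2577, 0.0744]
tool_rot: [-0.0, 0.805, 0.593, -0.0]
contact_force: [0.7, 0.7, -1.3]
gripper_width: 0.052
grasp_force: 30.9
```

```bash
python3 -m crank '0 0 0.002 0 0 0 1;0 0 0.004 0 0 0 1;0 0 0.005 0 0 0 1;0 0 0.005 0 0 0 1'
python3 -m crank '0 0 0.002 0 0 0 1;0 0 0.002 0 0 0 1'
```

```text
t: 12.35
eef_pos: [0.5283, -0.2577, 0.0722]
tool_rot: [-0.0, 0.805, 0.593, -0.0]
contact_force: [-0.9, 0.1, -1.0]
gripper_width: 0.054
grasp_force: 31.1
t: 12.55
eef_pos: [0.5283, -0.2578, 0.0718]
tool_rot: [-0.0, 0.805, 0.593, 0.0]
contact_force: [-2.4, 1.8, 5.9]
gripper_width: 0.055
grasp_force: 31.9
```

```bash
python3 -m crank '0 0 0 0 0 0 0.8;0 0 0 0 0 0 0.5;0 0 0 0 0 0 0.2;0 0 0 0 0 0 0;0 0 0 0 0 0 0;0 0 0 0 0 0 0;0 0 0 0 0 0 0;0 0 0 0 0 0 0'
python3 -m crank '0.02 0 0 0 0 0 0;0.05 0 0.01 0 0 0 0;0.08 0 0.02 0 0 0 0;0.09 0 0.03 0 0 0 0;0.09 0 0.03 0 0 0 0;0.09 0 0.03 0 0 0 0'
python3 - <<'E'
from station import eyes
import cv2,numpy as np
c=[eyes.read_camera(n)["image"][:,:,::-1] for n in("scene","top")]
for n,i in zip("st",c): cv2.imwrite(f"pics/d1{n}.png",i)
cv2.imwrite("pics/d1.png",cv2.resize(cv2.convertScaleAbs(c[0][207:267,243:303],alpha=2),(600,600),interpolation=cv2.INTER_CUBIC))
E
```

```text
t: 13.35
eef_pos: [0.5284, -0.2578, 0.0713]
tool_rot: [-0.0, 0.805, 0.593, -0.0]
contact_force: [-0.9, 0.7, 0.7]
gripper_width: 1.002
grasp_force: 0.0
t: 13.95
eef_pos: [0.5415, -0.2148, 0.0561]
tool_rot: [-0.0, 0.805, 0.593, -0.0]
contact_force: [-1.1, -0.5, 0.6]
gripper_width: 0.999
grasp_force: 0.0
```

View pics/d1.png

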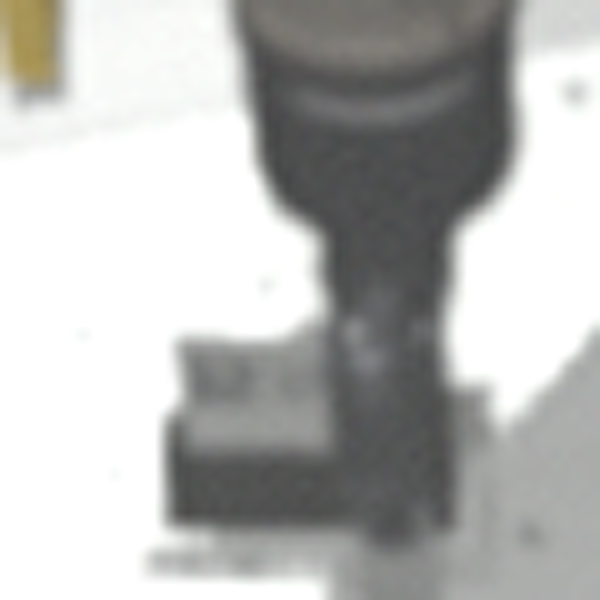

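The crop shows the plate seated in the carrier (marked half visible at (180–330, 345–450)) and the open fingers astride the post. I close in steps.

```bash
python3 -m crank '0 0 0 0 0 0 0.6;0 0 0 0 0 0 0.6;0 0 0 0 0 0 0.7;0 0 0 0 0 0 0.7;0 0 0 0 0 0 0.7' 30
python3 -m crank '0 0 0 0 0 0 0.75;0 0 0 0 0 0 0.75;0 0 0 0 0 0 0.75'
python3 -m crank '0 0 0 0 0 0 0.85;0 0 0 0 0 0 0.85;0 0 0 0 0 0 0.85;0 0 0 0 0 0 0.85'
```

```text
t: 14.55
eef_pos: [0.5417, -0.2148, 0.0563]
tool_rot: [-0.0, 0.805, 0.593, 0.0]
contact_force: [-1.3, 0.0, -1.5]
gripper_width: 0.296
grasp_force: 0.0
t: 14.85
eef_pos: [0.5416, -0.2148, 0.0563]
tool_rot: [-0.0, 0.805, 0.593, -0.0]
contact_force: [-1.0, -0.3, -0.0]
gripper_width: 0.248
grasp_force: 0.2
t: 15.25
eef_pos: [0.5407, -0.2144, 0.0561]
tool_rot: [-0.001, 0.805, 0.593, -0.0]
contact_force: [-5.5, 1.8, 4.5]
gripper_width: 0.207
grasp_force: 30.1
```

```bash
python3 -m crank '0 0 0 0 0 0 0.9;0 0 -0.01 0 0 0 0.9;0 0 -0.02 0 0 0 0.9;0 0 -0.03 0 0 0 0.9;0 0 -0.05 0 0 0 0.9;0 0 -0.08 0 0 0 0.9;0 0 -0.12 0 0 0 0.9;0 0 -0.17 0 0 0 0.9;0 0 -0.22 0 0 0 0.9;0 0 -0.27 0 0 0 0.9;0 0 -0.31 0 0 0 0.9;0 0 -0.31 0 0 0 0.9;0 0 -0.31 0 0 0 0.9' 70
cat >> h.py <<'E'
def goal(back=0.,dy=0.,V=(.5855,-.028,.23),yaw=.113,m=(-.043,0,-.0289)):
    a=np.radians(25); xl=np.array([np.cos(a)*np.cos(yaw),np.cos(a)*np.sin(yaw),np.sin(a)]); yl=np.array([-np.sin(yaw),np.cos(yaw),0]); zl=np.cross(xl,yl)
    R=Ro.from_matrix(np.c_[yl,xl,-zl]); V=np.array(V)-back*np.array([np.cos(yaw),np.sin(yaw),0])+dy*yl
    return V-R.apply(m),R
E
python3 - <<'E'
from h import *
o,p,R=now(); print(o["q"].round(2),p)
for b,dy in((.08,-.1),(.06,0),(0,0)): t=goal(b,dy); print(t[0].round(3)); row(*t)
E
```

```text
t: 16.55
eef_pos: [0.542, -0.2148, 0.212]
tool_rot: [0.001, 0.805, 0.593, 0.001]
contact_force: [-0.2, 0.1, -1.8]
gripper_width: 0.203
grasp_force: 68.7
[-0.26  0.41  0.7   1.84 -0.31  1.    0.26] [ 0.54197816 -0.21480101  0.21197008]
[ 0.525 -0.092  0.204]
row [ 0.2238 -0.1058  0.0163] [-0.1363  0.0286 -0.1295]
[0.533 0.009 0.204]
row [ 0.423  -0.1495  0.0163] [-0.1363  0.0286 -0.1295]
[0.593 0.016 0.204]
row [ 0.4712 -0.0396  0.0165] [-0.1363  0.0286 -0.1295]
```

```bash
python3 -m crank '0.03 -0.015 0 -0.015 0.003 -0.015 0.9;0.08 -0.04 0.003 -0.04 0.008 -0.038 0.9;0.14 -0.07 0.01 -0.07 0.015 -0.067 0.9;0.2 -0.095 0.015 -0.1 0.02 -0.095 0.9;0.26 -0.115 0.016 -0.12 0.025 -0.114 0.9;0.32 -0.13 0.016 -0.1363 0.0286 -0.1295 0.9;0.37 -0.14 0.016 -0.1363 0.0286 -0.1295 0.9;0.41 -0.147 0.0163 -0.1363 0.0286 -0.1295 0.9;0.423 -0.1495 0.0163 -0.1363 0.0286 -0.1295 0.9;0.423 -0.1495 0.0163 -0.1363 0.0286 -0.1295 0.9;0.423 -0.1495 0.0163 -0.1363 0.0286 -0.1295 0.9;0.423 -0.1495 0.0163 -0.1363 0.0286 -0.1295 0.9'
python3 - <<'E'
from h import *
o,p,R=now(); print(o["q"].round(2)); row(*goal(0,0))
E
```

```text
t: 17.75
eef_pos: [0.5324, 0.0084, 0.2027]
tool_rot: [0.143, 0.651, 0.728, 0.16]
contact_force: [0.0, 0.1, -1.9]
gripper_width: 0.199
grasp_force: 68.7
[-0.65  0.08  0.54  2.27 -0.11  0.37  0.09]
row [0.0019 0.1115 0.049 ] [-0.0009  0.0002 -0.0004]
```

```bash
python3 -m crank '0 0.02 0.009 0 0 0 0.9;0.001 0.045 0.02 0 0 0 0.9;0.001 0.07 0.031 0 0 0 0.9;0.002 0.095 0.042 0 0 0 0.9;0.002 0.11 0.048 0 0 0 0.9;0.002 0.11 0.048 0 0 0 0.9;0.002 0.11 0.048 0 0 0 0.9;0.002 0.11 0.048 0 0 0 0.9'
python3 - <<'E'
from h import *
from station import eyes
o,p,R=now(); row(*goal(0,0))
for n in C:
    c=eyes.read_camera(n)["image"][:,:,::-1]; cv2.imwrite(f"pics/e_{n}.png",c)
    print(n,"mark",proj(n,[p+R.apply((-.043,0,-.0289))]).round(1),"plate top corners",proj(n,p+R.apply([(-.018,0,-.0539),(-.068,0,-.0539)])).round(1).tolist())
s=cv2.imread("pics/e_scene.png")[160:280,310:430]; t=cv2.imread("pics/e_top.png")[80:200,240:340]
cv2.imwrite("pics/e.png",np.hstack([cv2.resize(cv2.convertScaleAbs(x,alpha=1.6),(400,480),interpolation=cv2.INTER_CUBIC) for x in(s,t[:,:100])]))
E
```

```text
t: 18.55
eef_pos: [0.5916, 0.0169, 0.2042]
tool_rot: [0.143, 0.651, 0.728, 0.16]
contact_force: [-0.4, -0.3, -1.8]
gripper_width: 0.205
grasp_force: 68.7
row [-0.0018  0.0016  0.0017] [-0.0009 -0.     -0.0001]
scene mark [[350.3 207.4]] plate top corners [[357.4, 196.6], [340.9, 201.4]]
top mark [[296.2 156. ]] plate top corners [[288.0, 159.1], [304.3, 157.4]]
```

View pics/e.png

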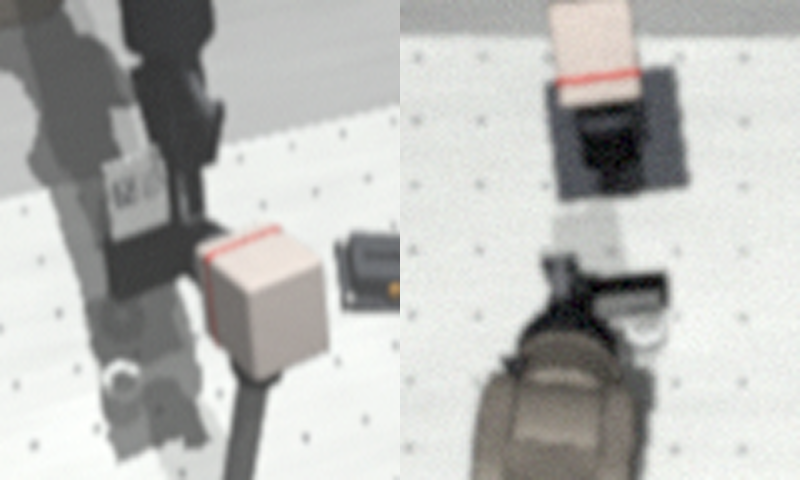

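Top crop: the carrier and plate at (628,295) lie on the extended barrel axis, square to it. In the scene view, the marking's centre is at about (351,207) against a predicted (350.3,207.4). The carrier is level and clear of the camera. I settle briefly and hand in.

```bash
python3 -m crank '-0.002 0.002 0.002 0 0 0 0.9;-0.002 0.002 0.002 0 0 0 0.9;-0.002 0.002 0.002 0 0 0 0.9;-0.002 0.002 0.002 0 0 0 0.9;-0.002 0.002 0.002 0 0 0 0.9;-0.002 0.002 0.002 0 0 0 0.9'; python3 -c "
from station import ticket
print(ticket.hand_in())"
```

```text
t: 19.25
eef_pos: [0.5938, 0.0163, 0.204]
tool_rot: [0.144, 0.65, 0.728, 0.161]
contact_force: [0.4, 0.2, -1.4]
gripper_width: 0.203
grasp_force: 68.7
the job is handed in; nothing more can be done
None
```

The job is handed in at 19.25 s: the plate went home in the carrier and was let go, and the arm still holds the carrier by its post at the view point with the mark about 11 cm from the lens; hand-in gave no verdict, so the result rests on my own camera and force readings.

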